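# Load the angle drilling jig

### The arm

A 6-joint arm with a two-finger parallel gripper is mounted at the origin on a cart in front of the work surface, level with it; the furniture and walls round the work are solid. World frame = base frame: x ahead of the robot, y to its left, z up, the work surface at z = 0. Lengths are in m, angles in rad, forces in N, time in s.
With the tool pointing down it reaches from about 0.275 to 0.975 m from the base axis. Payload 8.4 kg.
Tool frame: the origin (TCP) lies midway between the tips of the shut fingers; the grasp point (between the pads) lies 19 mm behind it (r.hold_point_z is the distance from the TCP to the grasp point, in m); z points along the fingers, y is the direction in which the jaws open and shut (so a half turn about z gives the same grasp; the last joint's range is limited). The gripper opens to 92 mm and grips with 3 to 60 N. Pads are 20 mm wide; open, the fingers measure 128 mm over their backs; the gripper's body (75 mm by 189 mm) begins 69 mm behind the grasp point.
Start: joints at [1.225, 0.353, 1.633, -0, 1.155, -0.002], TCP at [0.211, 0.588, 0.215] pointing down, gripper open.
Joint ranges: [-2.63, 2.63], [-0.92, 2.1], [0.06, 2.66], [-1.3, 4.44], [0, 2.69], [-3.02, 3.02]. Speed limits (rad/s): [2.22, 2.22, 2.79, 3.14, 3.14, 3.14].

### API

Orientations are given as a unit quaternion [w, x, y, z].
In Python, from workcell import r gives the robot as it stands. The module is installed in compiled form; this text tells all that it offers.
- The arm moves only by the shell command python3 -m jog 'ROWS'. ROWS is JSON, a list of rows, each an object with "hand": the finger opening in cm, from 0 to 9.19; "dp": the shift along the tool's x, y, z in cm, a list of three; "spin": the turn about the tool's z in rad. A call has 1 to 5 rows; each row is the pose to reach, as a shift and turn from the pose measured when the call began, along the tool's axes at that moment; what a row does not reach only later rows make up. A row lasts 1/12 s, in which the tool goes at most 41.7 mm and 7.16 degrees, less where a joint would pass 70% of its speed; a pose out of reach is approached as far as the arm can. A call with a gripper value outside its range is refused whole. The fingers move at their own pace and stop on an object; the grip force is fixed at half the most. Time passes only in rows, so rows that repeat a pose let the fingers close. It gives the time, the measured TCP pose, the force and the opening at its end, in the units of the state.
- r.get_obs(): the state, without advancing time (a new reading comes with each control period).
- r.grab_frame(name): name is "side" or "top"; returns (picture, depth): 480x640x3 uint8, red, green, blue; 480x640 float32, m along the optical axis (not along the pixel's ray), 0 where there is no reading.
- r.calibration(name): a dict with "fx", "fy", "cx", "cy" (pixels), "R" (3x3) and "t" (3): a world point X has camera coordinates R X + t. Camera axes: x right, y down, z forward; pixel columns grow to the right and rows downward; lengths in m; the calibration is good to about 2 mm. A picture is of the moment at which its call begins. calibration takes no time and is no camera call.
- r.sign_off(): hands the job in, once; it reports no verdict.
The state is a dict: "time": time; "joint_positions": joint angles; "joint_velocities": joint speeds; "effort": joint torques, N m; "position": TCP position; "orientation": TCP orientation; "wrist_force": force on the tool from outside, world axes, zero at the start; "moment": the same for the moment, N m; "opening": finger opening in m.
Only numpy, scipy, OpenCV 4.12 (cv2) and the standard library are available. Lean on these libraries where they do the work, as an engineer would, in place of code of your own. Each camera call takes 0.05 s, during which the arm holds its last target.

### The job

Get the angle jig ready for drilling: lay the cast sample puck flat in the round nest on the jig's sloping face, then hang the long drilling template over the puck on both jig pins, the large hole on the thick pin, fully home on both shoulders. Let go of it, and leave everything else on the bench where it stands.

Things in the scene. Friction and masses are not known exactly. Their poses are not given: they have to be found in the camera images.
- jig_face: Sloping face (grey plate 96 x 190 mm) of the fixed angle jig, which is 115 mm high with its pins. Origin: centre of the round nest on the face's surface, 50 mm above the bench. z = outward normal, 30 degrees from vertical towards the robot; x up the slope, away from the robot; y to the left. The nest is a rim of 46 mm inside diameter, 5 mm high, 4 mm thick; the face is its floor.
- seat_big (a point): At (0, +70, 27) mm in jig_face: centre of the flat top (shoulder) of a steel post, 20 mm diameter, 27 mm high, square to the face. On it stands the thick pin, 12 mm diameter, parallel to the face's z, 25 mm long, the last 7 mm tapered.
- seat_small (a point): At (0, -70, 27) mm in jig_face: the same shoulder with the thin pin, 8 mm diameter, 25 mm long, the last 7 mm tapered. The template rests on both shoulders.
- puck: Dark cast sample puck, a cylinder of 40 mm diameter and 22 mm height (60 g), standing on its flat side on the bench. Origin at the centre of its underside, z up. It changes places from start to start with the stopper and the flange.
- template: Long drilling template of bare metal, about 0.26 kg, flat on the bench at any yaw: plate 70 (x) x 180 (y) x 8 mm (z), grip fin on its middle 40 mm long in x, 12 mm thick in y, top 40 mm above the plate's underside. Origin: centre of the plate's underside, z up; centre of mass under the fin. A through hole near each end. It swaps places with the short template from start to start.
- template_big (a point): Centre of the template's large hole (14.5 mm, for the thick pin) at the plate's underside, at (0, +70, 0) mm in template.
- template_small (a point): Centre of the template's small hole (10.5 mm, for the thin pin) at the plate's underside, at (0, -70, 0) mm in template.
- short_template: Bystander: a like template for another jig, only 140 mm long with its holes 100 mm apart, same fin; does not fit. Leave it. Origin as for the template.
- stopper: Bystander: rubber stopper, 30 mm diameter, 27 mm high, origin under its centre. Leave it.
- flange: Bystander: metal blank flange, 40 mm diameter, 10 mm high, origin under its centre. Leave it.
- vial: Bystander: sample vial, 28 mm diameter, 66 mm high, standing; origin under its centre. Leave it.
- weight: Bystander: brass weight, 31 mm diameter, 47 mm high; origin under its centre. Leave it.
- bottle: Bystander: oil bottle, 60 mm diameter, 147 mm high, standing behind the jig; origin under its centre. Leave it.
- small_stopper: Bystander: small rubber stopper, 24 mm diameter, 22 mm high; origin under its centre. Leave it.
- left_vial: Bystander: second sample vial, 28 mm diameter, 66 mm high, standing to the left of the jig; origin under its centre. Leave it.
- controller (a point): Obstacle: a fixed tall metal controller box behind the bench's right middle; this point is the centre of its foot. The foot measures 200 mm in x and about 290 mm in y with its cables, the box stands 330 mm high. Swing the arm round in front of it. A fixed metal pot, 220 mm diameter and 280 mm high, stands further right, 0.41 m from this point towards -y and 0.24 m towards the robot.
Things that resemble listed ones, but are neither listed nor needed, are in the scene too. Leave any green or purple look-alike of the puck alone.

How it is judged:
On the way:
1. the puck lies flat in the nest, released (distance between puck and jig_face below 0.006 m and z of puck in the frame of jig_face below 0.003 m and angle between the z axis of puck and the z axis of jig_face, either way round below 0.08 rad and contact force between the fingers and puck below 0.2 N), for 0.2 s.
At the end, for the whole second after the job is handed in: Puck flat in the nest (within 6 mm of its centre, under 3 mm off the floor, 0.08 rad); template on both pins, large hole on the thick pin, each hole within 4 mm of its shoulder's centre, parallel to the face within 0.05 rad; both at rest and released (distance between puck and jig_face below 0.006 m and z of puck in the frame of jig_face below 0.003 m and angle between the z axis of puck and the z axis of jig_face, either way round below 0.08 rad and distance between template_big and seat_big below 0.004 m and distance between template_small and seat_small below 0.004 m and angle between the z axis of template and the z axis of jig_face, either way round below 0.05 rad and linear speed of each of template, puck below 0.02 m/s); the robot touches nothing.
It fails at once if the short template, a stopper, the flange, a vial, the weight or the oil bottle was moved more than 30 mm or tipped (distance of any of short_template, stopper, flange, vial, weight, bottle, small_stopper, left_vial from where it was at the start of the episode above 0.03 m or angle between any of vial, weight, bottle, stopper, small_stopper, left_vial's own z axis and vertical above 0.5 rad).
It also fails if it takes over 64 s, if anything falls off the work surface, if the arm or the gripper's body presses on something with over 40 N, if the wrist force passes 120 N, or if a joint passes its speed limit or range.

## Working session

There is one attempt and no reset: what is moved stays moved. The work goes in short steps, Python scripts to look and compute and a shell command to move; the robot and the scene stay as the last step left them, time stands still between calls to the robot, and variables do not carry over. Pictures are saved under pics/ and viewed, and the job is handed in when it is done.

```bash
mkdir -p pics; cat > h.py <<'E'
import numpy as np, cv2
from workcell import r
def grab(n,tag):
    p,d=r.grab_frame(n); cv2.imwrite(f'pics/{tag}.png',p[:,:,::-1]); np.save(f'pics/{tag}.npy',d); return p,d
def world(n,d,u,v,z=None):
    c=r.calibration(n); R=np.array(c['R']);t=np.array(c['t'])
    ray=np.array([(u-c['cx'])/c['fx'],(v-c['cy'])/c['fy'],1.])
    if z is None:
        return R.T@(ray*d[int(round(v)),int(round(u))]-t)
    o=-R.T@t; w=R.T@ray; return o+w*(z-o[2])/w[2]
def proj(n,X):
    c=r.calibration(n); q=np.array(c['R'])@np.array(X)+np.array(c['t']); return q[0]/q[2]*c['fx']+c['cx'],q[1]/q[2]*c['fy']+c['cy']
E
python3 - <<'E'
from h import *
grab('top','top0'); grab('side','side0')
for n in('top','side'):
    c=r.calibration(n); R=np.array(c['R']); print(n,c['fx'],-R.T@np.array(c['t']),R.round(3).tolist())
print(r.get_obs(), r.hold_point_z)
E
```

```text
top 594.4936360732324 [0.32165632 0.02739284 1.84248407] [[0.008, -1.0, -0.004], [-0.987, -0.007, -0.158], [0.158, 0.005, -0.987]]
side 435.7928365938834 [ 0.56474497 -0.69232493  0.74250248] [[1.0, -0.024, 0.02], [-0.002, -0.673, -0.74], [0.031, 0.739, -0.673]]
{'time': 0.1, 'joint_positions': array([ 1.22461702e+00,  3.53577517e-01,  1.63404827e+00, -4.19018076e-06,
        1.15520566e+00, -2.39117517e-03]), 'joint_velocities': array([ 3.57411730e-04, -6.82439119e-04, -1.85647073e-03, -6.94778077e-04,
        9.92145939e-04,  6.82495981e-05]), 'effort': array([ 2.03984375e-03, -5.94905341e+01, -3.34925902e+01,  7.01309158e-02,
        1.83467794e-02, -2.45495400e-06]), 'position': array([0.21050573, 0.58801243, 0.21394455]), 'orientation': array([-1.05518377e-04,  1.71047939e-01,  9.85262513e-01, -6.10343047e-04]), 'wrist_force': array([-0.86136297,  0.34394135,  0.03698072]), 'moment': array([-0.00939171, -0.04030999, -0.00957359]), 'opening': 0.09176492589315599} 0.0187
```

View pics/top0.png

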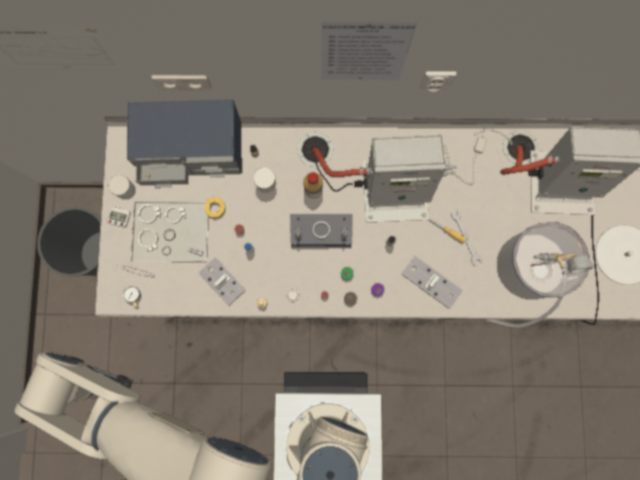

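View pics/side0.png

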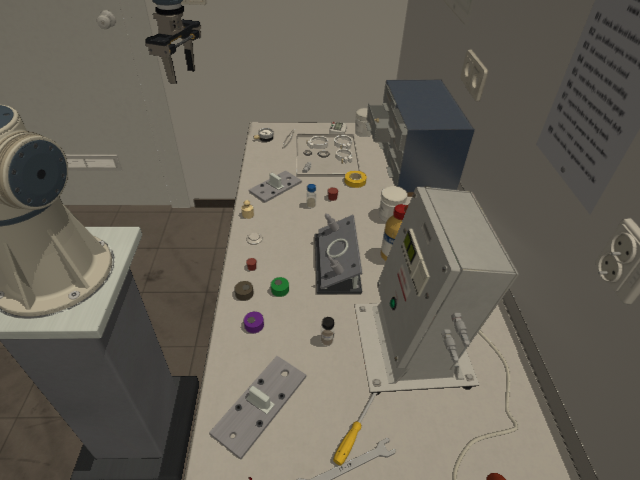

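```bash
python3 - <<'E'
from h import *
a=cv2.imread('pics/top0.png'); cv2.imwrite('pics/c1.png',cv2.resize(a[200:320,190:470],(800,343),interpolation=cv2.INTER_CUBIC))
b=cv2.imread('pics/side0.png'); cv2.imwrite('pics/c2.png',cv2.resize(b[160:460,200:400],(400*1,600),interpolation=cv2.INTER_CUBIC))
cv2.imwrite('pics/c3.png',cv2.resize(b[350:460,200:320],(654,600),interpolation=cv2.INTER_CUBIC))
cv2.imwrite('pics/c4.png',cv2.resize(b[205:300,305:375],(442,600),interpolation=cv2.INTER_CUBIC))
E
```

```text
(no output)
```

View pics/c1.png

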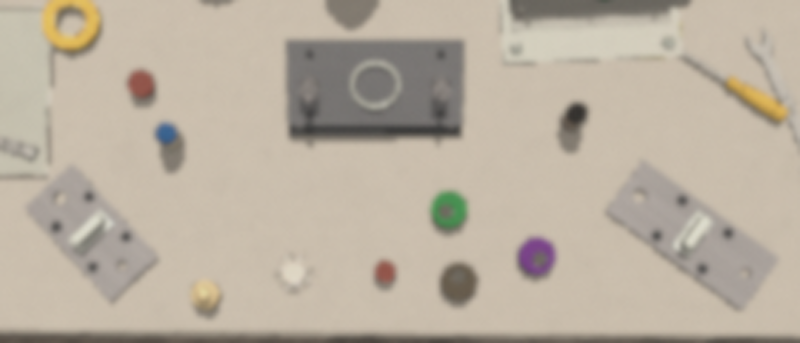

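View pics/c2.png

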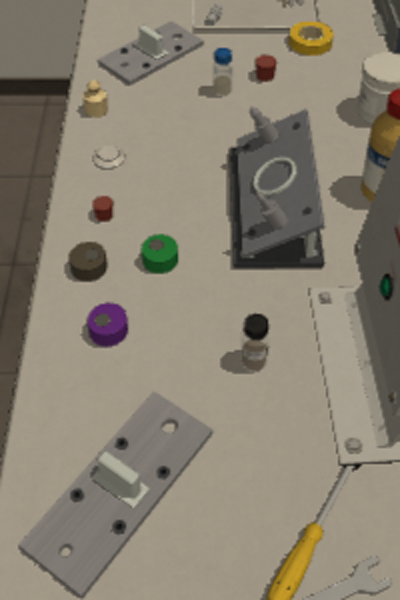

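View pics/c3.png

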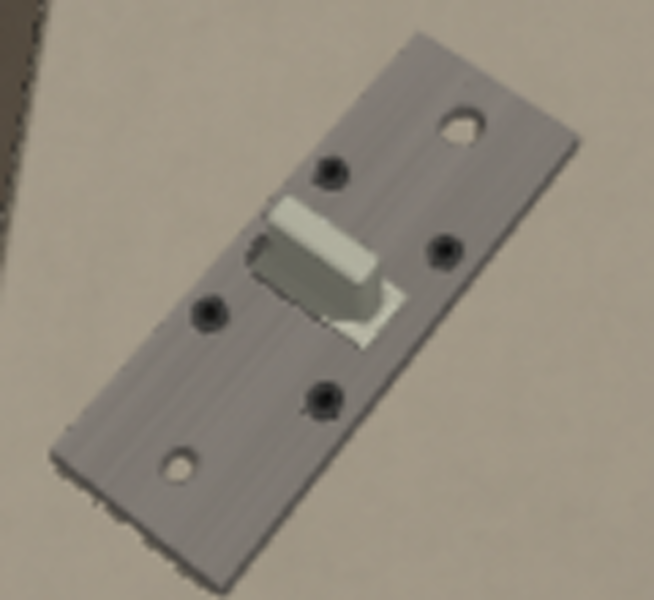

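View pics/c4.png

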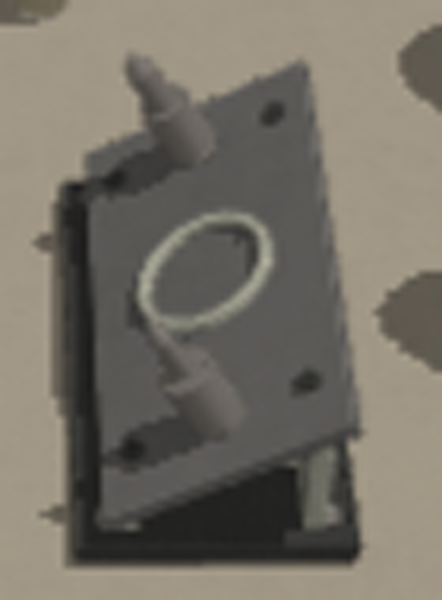

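```bash
python3 - <<'E'
from h import *
S=lambda u,v,z:world('side',None,u,v,z).round(4)
T=lambda u,v,z:world('top',None,u,v,z).round(4)
c3=lambda x,y:(200+x/5.45-.4,350+y/5.4545-.4)
c1=lambda x,y:(190+x/2.857-.3,200+y/2.857-.3)
print('big S',S(*c3(463,125),.008),'T',T(*c1(640,196),.008))
print('small S',S(*c3(180,465),.008),'T',T(*c1(746,273),.008))
print('fin top S',S(*c3(323,238),.04),'T',T(*c1(695,227),.04))
c4=lambda x,y:(305+x/6.316-.4,205+y/6.316-.4)
nz=.050+.005*.866
print('nest S',S(*c4(206,270),nz),'T',T(*c1(375,84),nz), '(rim top: origin is +0.0025 x)')
tz=.05+.052*.866
print('bigtip S',S(*c4(133,60),tz),'T',T(*c1(310,84),tz))
print('smalltip S',S(*c4(155,322),tz))
print('puck T',T(*c1(458,283),.022),'S top',S(200+85/2,160+250/2,.022))
E
python3 - <<'E'
import cv2
b=cv2.imread('pics/side0.png'); cv2.imwrite('pics/c5.png',cv2.resize(b[270:340,220:300],(686,600),interpolation=cv2.INTER_CUBIC))
b=cv2.imread('pics/top0.png'); cv2.imwrite('pics/c6.png',cv2.resize(b[205:310,280:400],(686,600),interpolation=cv2.INTER_CUBIC))
E
```

```text
big S [ 0.5316 -0.2639  0.008 ] T [ 0.5322 -0.2655  0.008 ]
small S [ 0.4488 -0.3771  0.008 ] T [ 0.4496 -0.3781  0.008 ]
fin top S [ 0.4903 -0.3211  0.04  ] T [ 0.4958 -0.3182  0.04  ]
nest S [0.6446 0.023  0.0543] T [0.6452 0.023  0.0543] (rim top: origin is +0.0025 x)
bigtip S [0.6196 0.0927 0.095 ] T [0.6373 0.0911 0.095 ]
smalltip S [ 0.6214 -0.0443  0.095 ]
puck T [ 0.4356 -0.0672  0.022 ] S top [ 0.4349 -0.0608  0.022 ]
```

View pics/c5.png

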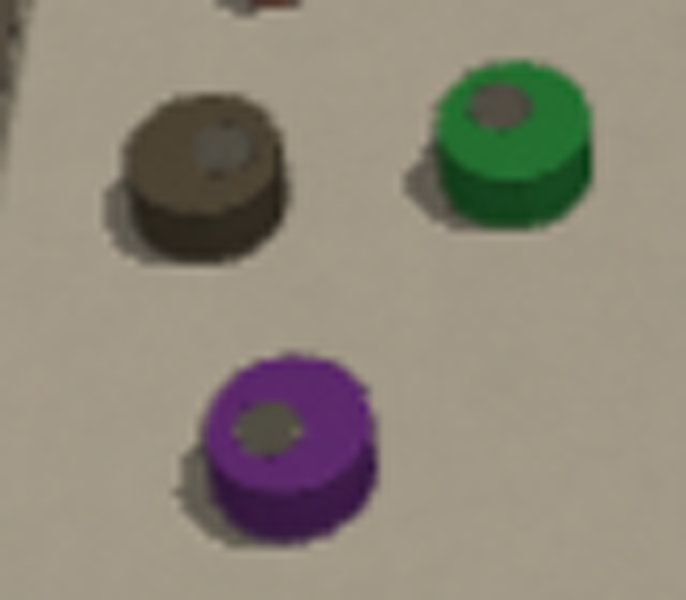

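View pics/c6.png

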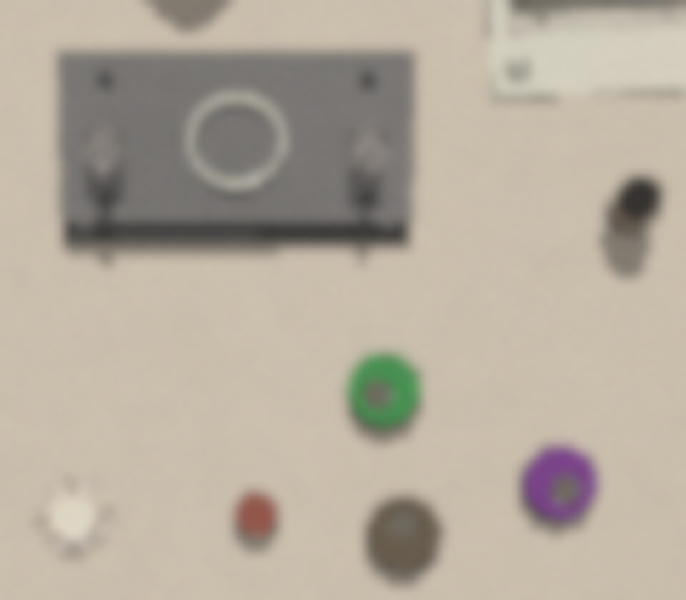

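```bash
cat >> h.py <<'E'
from scipy.spatial.transform import Rotation as Rn
def Rt():
    q=r.get_obs()['orientation']; return Rn.from_quat([q[1],q[2],q[3],q[0]]).as_matrix()
def plan(x,y,z,jaw=90):
    "dp (cm) in tool axes to put TCP at xyz; spin to put jaw axis at world azimuth jaw deg"
    o=r.get_obs(); M=Rt(); d=M.T@(np.array([x,y,z])-o['position'])*100
    a=np.degrees(np.arctan2(M[1,1],M[0,1])); s=-(jaw-a); s=(s+90)%180-90
    tilt=np.degrees(np.arccos(-M[2,2]))
    print('t',round(o['time'],2),'dp',d.round(2),'spin',round(np.radians(s),3),'jawaz',a.round(1),'tilt',tilt.round(2),'pos',o['position'].round(4),'F',o['wrist_force'].round(1),'open',round(o['opening']*100,2),'j',o['joint_positions'].round(2))
E
python3 - <<'E'
from h import *
print(world('side',None,243.9,287.1,.022), world('top',None,280+403/5.717-.4,205+533/5.714-.4,.022))
plan(.435,-.064,.2)
E
```

```text
[ 0.43849881 -0.06678159  0.022     ] [ 0.43825388 -0.06747748  0.022     ]
t 0.1 dp [-43.11 -53.82   1.46] spin -0.344 jawaz 70.3 tilt 0.07 pos [0.2105 0.588  0.2139] F [-0.9  0.3  0. ] open 9.18 j [ 1.22  0.35  1.63 -0.    1.16 -0.  ]
```

```bash
for i in 1; do python3 -m jog '[{"hand":6.2,"dp":[-13,-16,0],"spin":-0.12},{"hand":6.2,"dp":[-13,-16,0],"spin":-0.24},{"hand":6.2,"dp":[-13,-16,0],"spin":-0.344},{"hand":6.2,"dp":[-13,-16,0],"spin":-0.344},{"hand":6.2,"dp":[-13,-16,0],"spin":-0.344}]'; done; python3 -c "
from h import *
plan(.438,-.067,.2)"
```

```text
time: 0.52
position: [0.2789, 0.3914, 0.2137]
orientation: [-0.0, -0.001, 1.0, -0.001]
wrist_force: [0.0, -0.4, 0.6]
opening: 0.0628
t 0.52 dp [-15.84 -45.86   1.45] spin 0.001 jawaz 90.1 tilt 0.12 pos [0.2789 0.3914 0.2137] F [ 0.  -0.4  0.6] open 6.28 j [ 0.95  0.13  1.93 -0.    1.08 -0.62]
```

```bash
python3 -m jog '[{"hand":6.2,"dp":[-15.8,-45.8,1.4],"spin":0},{"hand":6.2,"dp":[-15.8,-45.8,1.4],"spin":0},{"hand":6.2,"dp":[-15.8,-45.8,1.4],"spin":0},{"hand":6.2,"dp":[-15.8,-45.8,1.4],"spin":0},{"hand":6.2,"dp":[-15.8,-45.8,1.4],"spin":0}]'; python3 -c "
from h import *
plan(.438,-.067,.2)"
```

```text
time: 0.93
position: [0.3468, 0.1948, 0.2082]
orientation: [-0.0, -0.001, 1.0, -0.001]
wrist_force: [0.3, 0.1, -0.1]
opening: 0.0618
t 0.93 dp [ -9.07 -26.2    0.87] spin 0.002 jawaz 90.1 tilt 0.11 pos [0.3468 0.1948 0.2082] F [ 0.3  0.1 -0.1] open 6.18 j [ 0.51 -0.01  2.09 -0.    1.06 -1.06]
```

```bash
python3 -m jog '[{"hand":6.2,"dp":[-9.1,-26.2,0.8],"spin":0},{"hand":6.2,"dp":[-9.1,-26.2,0.8],"spin":0},{"hand":6.2,"dp":[-9.1,-26.2,0.8],"spin":0},{"hand":6.2,"dp":[-9.1,-26.2,0.8],"spin":0},{"hand":6.2,"dp":[-9.1,-26.2,0.8],"spin":0}]'; python3 -m jog '[{"hand":6.2,"dp":[-2.0,-6.0,0.3],"spin":0},{"hand":6.2,"dp":[-2.3,-6.5,6],"spin":0},{"hand":6.2,"dp":[-2.3,-6.5,8],"spin":0}]'; python3 -c "
from h import *
grab('side','s1')
plan(.438,-.067,.08)"
```

```text
time: 1.35
position: [0.4152, -0.0022, 0.2027]
orientation: [-0.0, -0.001, 1.0, -0.001]
wrist_force: [0.8, 0.5, 0.5]
opening: 0.0621
time: 1.6
position: [0.4413, -0.0704, 0.1243]
orientation: [0.003, 0.0, 1.0, -0.002]
wrist_force: [0.2, -0.7, -0.7]
opening: 0.0618
t 1.65 dp [-0.23  0.27  3.6 ] spin -0.0 jawaz 90.0 tilt 0.36 pos [ 0.4359 -0.0696  0.116 ] F [-2.2 -0.6 -5.3] open 6.16 j [-0.16  0.21  2.1  -0.    0.84 -1.73]
```

View pics/s1.png

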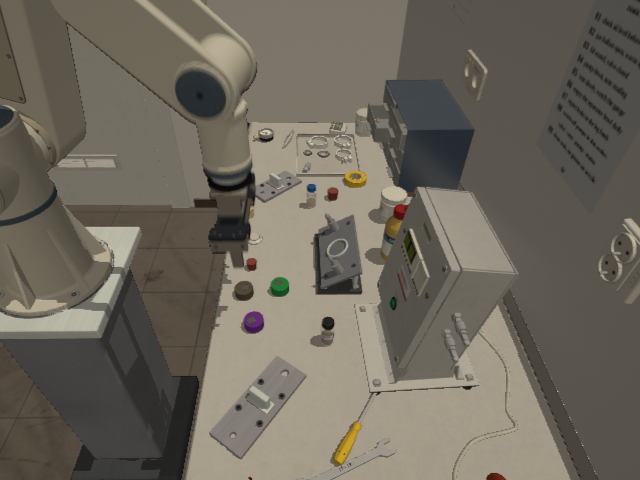

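```bash
python3 -m jog '[{"hand":6.2,"dp":[-0.2,0.2,3.6],"spin":0},{"hand":6.2,"dp":[-0.2,0.25,7.0],"spin":0},{"hand":6.2,"dp":[-0.2,0.25,8.6],"spin":0},{"hand":6.2,"dp":[-0.2,0.25,9.6],"spin":0},{"hand":6.2,"dp":[-0.2,0.25,10.4],"spin":0}]';  python3 -c "
from h import *
plan(.438,-.067,.009)"
```

```text
time: 2.07
position: [0.4369, -0.067, 0.0114]
orientation: [-0.004, 0.0, 1.0, -0.001]
wrist_force: [-0.1, -0.6, 0.2]
opening: 0.0622
t 2.07 dp [-0.11 -0.    0.24] spin -0.0 jawaz 90.0 tilt 0.43 pos [ 0.4369 -0.067   0.0114] F [-0.1 -0.6  0.2] open 6.22 j [-0.15  0.4   2.16 -0.    0.59 -1.72]
```

```bash
python3 -m jog '[{"hand":6.2,"dp":[-0.1,0,0.2],"spin":0},{"hand":3.4,"dp":[-0.1,0,0.2],"spin":0},{"hand":3.4,"dp":[-0.1,0,0.2],"spin":0},{"hand":3.4,"dp":[-0.1,0,0.2],"spin":0},{"hand":3.4,"dp":[-0.1,0,0.2],"spin":0}]';  python3 -c "
from h import *
plan(.438,-.067,.12)"
```

```text
time: 2.48
position: [0.4387, -0.067, 0.0104]
orientation: [-0.003, 0.0, 1.0, -0.001]
wrist_force: [1.3, 0.6, 4.3]
opening: 0.0383
t 2.48 dp [ 1.300e-01 -1.000e-02 -1.096e+01] spin -0.0 jawaz 90.0 tilt 0.33 pos [ 0.4387 -0.067   0.0104] F [1.3 0.6 4.3] open 3.83 j [-0.15  0.41  2.16 -0.    0.58 -1.72]
```

```bash
python3 -m jog '[{"hand":3.4,"dp":[0.1,0,-3],"spin":0},{"hand":3.4,"dp":[0.1,0,-7],"spin":0},{"hand":3.4,"dp":[0.1,0,-11],"spin":0},{"hand":3.4,"dp":[0.1,0,-14],"spin":0},{"hand":3.4,"dp":[0.1,0,-14],"spin":0}]';  python3 -c "
from h import *
p,d=grab('side','s2'); b=p[:,:,::-1]
cv2.imwrite('pics/s2c.png',cv2.resize(b[170:300,180:300],(554,600),interpolation=cv2.INTER_CUBIC))
plan(.630,.023,.16)"
```

```text
time: 2.9
position: [0.4421, -0.0674, 0.1564]
orientation: [0.002, 0.0, 1.0, -0.001]
wrist_force: [1.9, 0.4, -0.9]
opening: 0.0382
t 2.95 dp [-18.91   9.02  -0.61] spin -0.0 jawaz 90.0 tilt 0.18 pos [ 0.4409 -0.0672  0.1538] F [ 0.6 -0.3 -1.5] open 3.84 j [-0.15  0.15  2.06 -0.    0.93 -1.72]
```

View pics/s2c.png

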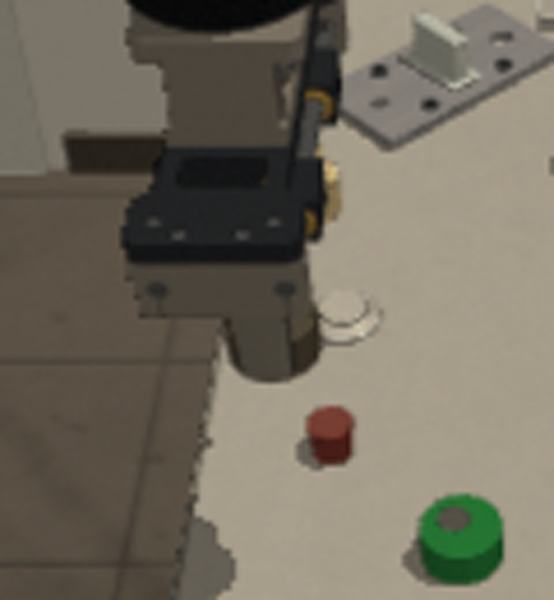

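```bash
python3 -m jog '[{"hand":3.4,"dp":[-19,9,-0.6],"spin":0},{"hand":3.4,"dp":[-19,9,-0.6],"spin":0},{"hand":3.4,"dp":[-19,9,-0.6],"spin":0},{"hand":3.4,"dp":[-19,9,-0.6],"spin":0},{"hand":3.4,"dp":[-19,9,-0.6],"spin":0}]';  python3 -c "
from h import *
plan(.644,.023,.1)"
```

```text
time: 3.37
position: [0.6279, 0.0221, 0.1582]
orientation: [-0.0, 0.0, 1.0, -0.001]
wrist_force: [-0.1, -0.3, 0.1]
opening: 0.0382
t 3.37 dp [-1.62  0.11  5.82] spin -0.0 jawaz 90.0 tilt 0.15 pos [0.6279 0.0221 0.1582] F [-0.1 -0.3  0.1] open 3.82 j [ 0.03  0.41  1.68 -0.    1.05 -1.53]
```

```bash
python3 -m jog '[{"hand":3.4,"dp":[-1.6,0.1,2],"spin":0},{"hand":3.4,"dp":[-1.6,0.1,5],"spin":0},{"hand":3.4,"dp":[-1.6,0.1,7],"spin":0},{"hand":3.4,"dp":[-1.6,0.1,7.4],"spin":0},{"hand":3.4,"dp":[-1.6,0.1,7.4],"spin":0}]';  python3 -c "
from h import *
p,d=grab('side','s3'); b=p[:,:,::-1]
cv2.imwrite('pics/s3c.png',cv2.resize(b[170:300,280:400],(554,600),interpolation=cv2.INTER_CUBIC))
plan(.644,.023,.07)"
```

```text
time: 3.78
position: [0.6417, 0.0228, 0.0814]
orientation: [-0.003, 0.0, 1.0, -0.001]
wrist_force: [-0.7, 0.7, 0.1]
opening: 0.0379
t 3.83 dp [-0.11  0.02  1.33] spin -0.0 jawaz 90.0 tilt 0.21 pos [0.643  0.0228 0.0833] F [-0.1  1.3 -0.8] open 3.83 j [ 0.03  0.52  1.69 -0.    0.93 -1.53]
```

View pics/s3c.png

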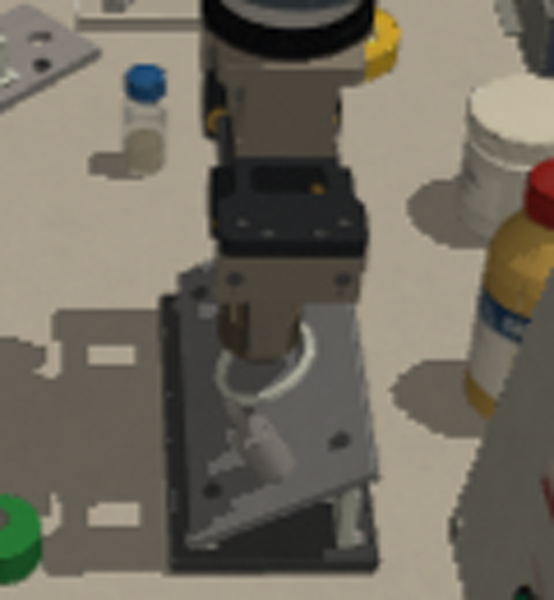

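```bash
python3 -m jog '[{"hand":3.4,"dp":[-0.1,0,0.6],"spin":0},{"hand":3.4,"dp":[-0.1,0,1.1],"spin":0},{"hand":3.4,"dp":[-0.1,0,1.3],"spin":0},{"hand":3.4,"dp":[-0.1,0,1.3],"spin":0}]';  python3 -c "
from h import *
plan(.644,.023,.07)"
```

```text
time: 4.17
position: [0.6437, 0.0226, 0.0713]
orientation: [-0.001, 0.0, 1.0, -0.001]
wrist_force: [-4.6, 1.0, 6.7]
opening: 0.0383
t 4.17 dp [-0.03  0.04  0.13] spin -0.0 jawaz 90.0 tilt 0.2 pos [0.6437 0.0226 0.0713] F [-4.6  1.   6.7] open 3.83 j [ 0.03  0.54  1.7  -0.    0.91 -1.53]
```

```bash
python3 -m jog '[{"hand":3.4,"dp":[0,0,0.3],"spin":0},{"hand":3.4,"dp":[0.0,0,0.5],"spin":0},{"hand":3.4,"dp":[0.1,0,0.7],"spin":0},{"hand":3.4,"dp":[0.1,0,0.8],"spin":0}]';  python3 -c "
from h import *
p,d=grab('side','s4'); b=p[:,:,::-1]
cv2.imwrite('pics/s4c.png',cv2.resize(b[200:290,300:380],(533,600),interpolation=cv2.INTER_CUBIC))
plan(.644,.023,.07)"
```

```text
time: 4.5
position: [0.6422, 0.0226, 0.0645]
orientation: [-0.001, 0.0, 1.0, -0.001]
wrist_force: [-6.2, 0.9, 8.5]
opening: 0.0382
t 4.55 dp [-0.19  0.04 -0.56] spin -0.001 jawaz 90.0 tilt 0.21 pos [0.6421 0.0226 0.0644] F [-5.5 -0.3  6.8] open 3.81 j [ 0.03  0.55  1.7  -0.    0.9  -1.53]
```

View pics/s4c.png

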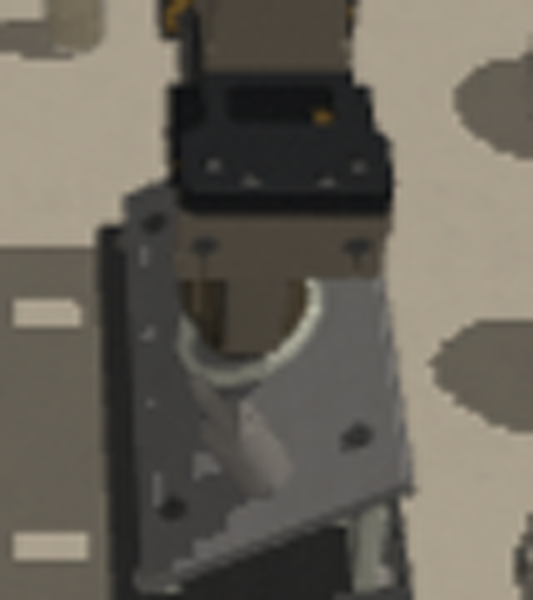

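```bash
python3 -m jog '[{"hand":5.6,"dp":[0,0,0.0],"spin":0},{"hand":5.6,"dp":[0.0,0,0],"spin":0},{"hand":5.6,"dp":[0,0,-3],"spin":0},{"hand":5.6,"dp":[0,0,-7],"spin":0},{"hand":5.6,"dp":[0,0,-10],"spin":0}]'; python3 -m jog '[{"hand":5.6,"dp":[0,0,-2],"spin":0},{"hand":5.6,"dp":[3,0,-4],"spin":0},{"hand":5.6,"dp":[7,0,-4],"spin":0},{"hand":5.6,"dp":[11,0,-4],"spin":0},{"hand":5.6,"dp":[15,0,-4],"spin":0}]'; python3 -c "
from h import *
p,d=grab('side','s5'); b=p[:,:,::-1]
cv2.imwrite('pics/s5c.png',cv2.resize(b[200:290,300:380],(533,600),interpolation=cv2.INTER_CUBIC))
plan(.49,-.32,.2)"
```

```text
time: 4.97
position: [0.6429, 0.0228, 0.1668]
orientation: [-0.001, 0.0, 1.0, -0.001]
wrist_force: [2.0, 0.7, 0.8]
opening: 0.0562
time: 5.38
position: [0.4919, 0.0229, 0.2075]
orientation: [0.0, 0.0, 1.0, -0.001]
wrist_force: [-0.2, 0.1, 0.8]
opening: 0.056
t 5.43 dp [ -0.75 -34.27   0.67] spin -0.001 jawaz 89.9 tilt 0.49 pos [0.4829 0.0228 0.2058] F [-8.1  0.5 -0.6] open 5.62 j [ 0.05  0.15  1.93 -0.    1.07 -1.52]
```

View pics/s5c.png

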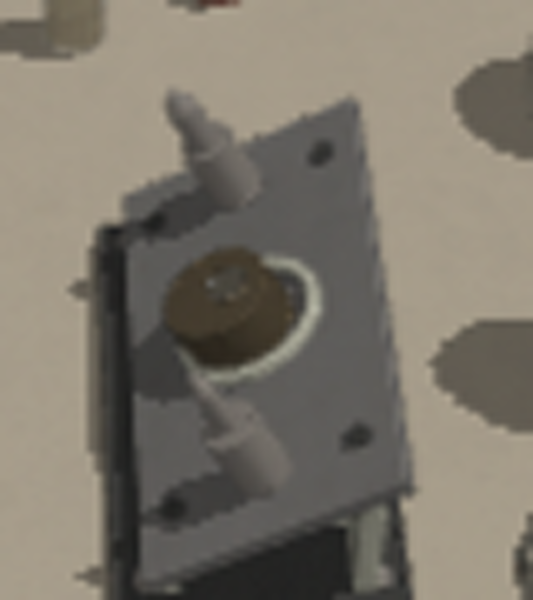

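```bash
cat >> h.py <<'E'
JO=np.array([.647,.023,.050]); s3=np.sqrt(3)/2
JR=np.array([[s3,0,-.5],[0,1,0],[.5,0,s3]]) # columns x,y,z of jig_face in world
def cloud(n,d):
    c=r.calibration(n); v,u=np.nonzero(d>0); z=d[v,u]
    P=np.stack([(u-c['cx'])/c['fx']*z,(v-c['cy'])/c['fy']*z,z],1)
    return (P-np.array(c['t']))@np.array(c['R']),u,v
def jig(P): return (P-JO)@JR
def planefit(Q):
    for _ in range(4):
        A=np.c_[Q[:,:2],np.ones(len(Q))]; k=np.linalg.lstsq(A,Q[:,2],rcond=None)[0]; e=Q[:,2]-A@k; Q=Q[abs(e)<max(2*e.std(),.0008)]
    return k,e.std(),len(Q),Q[:,:2].mean(0)
E
python3 - <<'E'
from h import *
for n,f in(('side','s5'),):
    P,u,v=cloud(n,np.load(f'pics/{f}.npy')); Q=jig(P)
    m=(abs(Q[:,0])<.045)&(abs(Q[:,1])<.09)
    fl=m&(abs(Q[:,2])<.006)&(np.hypot(Q[:,0],Q[:,1])>.032)
    print('face',planefit(Q[fl]))
    tp=m&(Q[:,2]>.015)&(np.hypot(Q[:,0],Q[:,1])<.035)
    print('puck top',planefit(Q[tp]), Q[tp].min(0),Q[tp].max(0))
P,u,v=cloud('top',np.load('pics/top0.npy'));Q=jig(P);m=(abs(Q[:,0])<.045)&(abs(Q[:,1])<.09)
print('face top', planefit(Q[m&(abs(Q[:,2])<.006)&(np.hypot(Q[:,0],Q[:,1])>.032)]))
E
```

```text
face (array([0.00128181, 0.00414148, 0.00144949]), np.float64(0.0008926236631188769), 1189, array([ 0.00260669, -0.00779776]))
puck top (array([ 9.12056439, -3.65819102,  0.12892089]), np.float64(0.08157459322772416), 390, array([ 0.00844234, -0.0092345 ])) [-0.0242871  -0.03462729  0.01513942] [0.03403504 0.03078585 0.44507781]
face top (array([-0.00244504, -0.00513129,  0.0007711 ]), np.float64(0.0027613233862515065), 937, array([7.87893820e-04, 5.14609598e-05]))
```

```bash
python3 - <<'E'
from h import *
P,u,v=cloud('side',np.load('pics/s5.npy')); Q=jig(P)
tp=(Q[:,2]>.019)&(Q[:,2]<.045)&(np.hypot(Q[:,0],Q[:,1])<.035)
print(planefit(Q[tp])); print(np.percentile(Q[tp],[2,50,98],axis=0).round(4))
E
```

```text
(array([-0.00909842, -0.00035435,  0.02341403]), np.float64(0.0009881421706828628), 151, array([-0.00430321, -0.0021955 ]))
[[-0.0217 -0.0209  0.0197]
 [-0.0036 -0.0034  0.0233]
 [ 0.0139  0.0174  0.0254]]
```

```bash
python3 -m jog '[{"hand":5,"dp":[-0.3,-34,1.5],"spin":0.12},{"hand":5,"dp":[-0.3,-34,1.5],"spin":0.24},{"hand":5,"dp":[-0.3,-34,1.5],"spin":0.36},{"hand":5,"dp":[-0.3,-34,1.5],"spin":0.48},{"hand":5,"dp":[-0.3,-34,1.5],"spin":0.6}]'; python3 -c "
from h import *
plan(.4905,-.321,.15,53.8)"
```

```text
time: 5.85
position: [0.4886, -0.1872, 0.1983]
orientation: [-0.002, 0.299, 0.954, -0.003]
wrist_force: [1.0, -0.2, -0.0]
opening: 0.0498
t 5.85 dp [ -7.8  -10.86   4.87] spin 0.025 jawaz 55.3 tilt 0.41 pos [ 0.4886 -0.1872  0.1983] F [ 1.  -0.2 -0. ] open 4.98 j [-0.36  0.22  1.86 -0.01  1.07 -1.33]
```

```bash
python3 -m jog '[{"hand":5,"dp":[-7.8,-10.9,1],"spin":0.025},{"hand":5,"dp":[-7.8,-10.9,3],"spin":0.025},{"hand":5,"dp":[-7.8,-10.9,4.8],"spin":0.025},{"hand":5,"dp":[-7.8,-10.9,4.8],"spin":0.025},{"hand":5,"dp":[-7.8,-10.9,6],"spin":0.025}]'; python3 -c "
from h import *
p,d=grab('side','s6'); b=p[:,:,::-1]
cv2.imwrite('pics/s6c.png',cv2.resize(b[300:460,190:350],(600,600),interpolation=cv2.INTER_CUBIC))
p,d=grab('top','t6'); b=p[:,:,::-1]
cv2.imwrite('pics/t6c.png',cv2.resize(b[240:320,390:480],(675,600),interpolation=cv2.INTER_CUBIC))
plan(.4905,-.321,.08,53.8)"
```

```text
time: 6.27
position: [0.4905, -0.3256, 0.1382]
orientation: [-0.001, 0.312, 0.95, -0.003]
wrist_force: [0.2, 0.9, 0.7]
opening: 0.0502
t 6.37 dp [-0.14  0.14  5.68] spin -0.001 jawaz 53.7 tilt 0.51 pos [ 0.4891 -0.3212  0.1368] F [-0.5 -0.  -0.4] open 5.01 j [-0.58  0.38  1.79 -0.01  0.98 -1.51]
```

View pics/s6c.png

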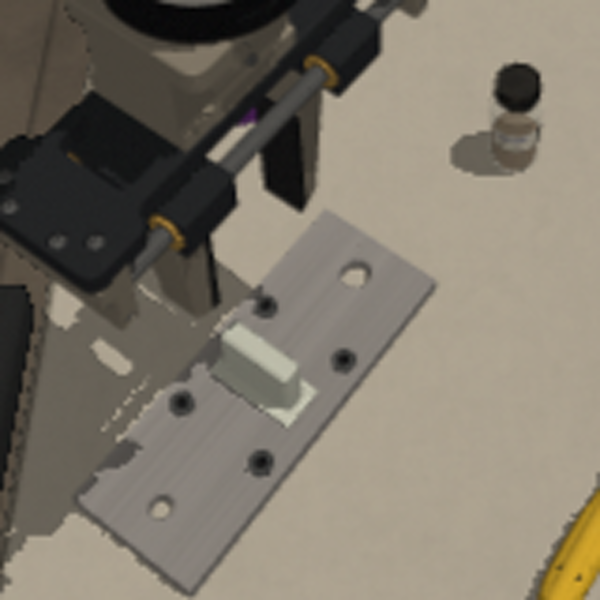

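```bash
python3 -m jog '[{"hand":5,"dp":[-0.1,0.1,4],"spin":0},{"hand":5,"dp":[-0.1,0.1,7.5],"spin":0},{"hand":5,"dp":[-0.1,0.1,9.5],"spin":0},{"hand":5,"dp":[-0.1,0.1,11],"spin":0},{"hand":5,"dp":[-0.1,0.1,11.9],"spin":0}]'; python3 -c "
from h import *
plan(.4905,-.321,.016,53.8)"
```

```text
time: 6.78
position: [0.4893, -0.3193, 0.0168]
orientation: [-0.005, 0.311, 0.95, -0.002]
wrist_force: [-0.1, -0.3, 0.1]
opening: 0.0503
t 6.78 dp [-0.2  -0.06  0.08] spin -0.0 jawaz 53.8 tilt 0.57 pos [ 0.4893 -0.3193  0.0168] F [-0.1 -0.3  0.1] open 5.03 j [-0.58  0.55  1.85 -0.01  0.75 -1.51]
```

```bash
python3 -m jog '[{"hand":1,"dp":[-0.2,-0.05,0.1],"spin":0},{"hand":1,"dp":[-0.2,-0.05,0.1],"spin":0},{"hand":1,"dp":[-0.2,-0.05,0.1],"spin":0},{"hand":1,"dp":[-0.2,-0.05,0.1],"spin":0},{"hand":1,"dp":[-0.2,-0.05,0.1],"spin":0}]'; python3 -c "
from h import *
plan(.4905,-.321,.16,53.8)"
```

```text
time: 7.2
position: [0.4913, -0.3213, 0.017]
orientation: [-0.004, 0.311, 0.951, -0.002]
wrist_force: [0.1, 0.0, -0.5]
opening: 0.0187
t 7.2 dp [  0.16  -0.12 -14.3 ] spin 0.0 jawaz 53.8 tilt 0.49 pos [ 0.4913 -0.3213  0.017 ] F [ 0.1  0.  -0.5] open 1.87 j [-0.58  0.55  1.85 -0.01  0.75 -1.51]
```

```bash
python3 -m jog '[{"hand":0.6,"dp":[0,0,0],"spin":0},{"hand":0.6,"dp":[0,0,0],"spin":0},{"hand":0.6,"dp":[0,0,0],"spin":0}]'; python3 -m jog '[{"hand":0.6,"dp":[0.1,0,-2],"spin":0},{"hand":0.6,"dp":[0.1,0,-6],"spin":0},{"hand":0.6,"dp":[0.1,0,-10],"spin":0},{"hand":0.6,"dp":[0.1,0,-14],"spin":0},{"hand":0.6,"dp":[0.1,0,-17],"spin":0}]'; python3 -c "
from h import *
p,d=grab('side','s7'); b=p[:,:,::-1]
cv2.imwrite('pics/s7c.png',cv2.resize(b[230:430,150:350],(600,600),interpolation=cv2.INTER_CUBIC))
plan(.5,.023,.2,90)"
```

```text
time: 7.45
position: [0.4917, -0.3215, 0.0177]
orientation: [-0.003, 0.311, 0.95, -0.002]
wrist_force: [-1.1, 0.9, 6.3]
opening: 0.0118
time: 7.87
position: [0.4923, -0.3208, 0.1906]
orientation: [-0.002, 0.311, 0.95, -0.002]
wrist_force: [1.3, -1.3, -3.5]
opening: 0.0117
t 7.92 dp [19.99 28.17 -0.64] spin -0.632 jawaz 53.8 tilt 0.39 pos [ 0.4948 -0.3224  0.196 ] F [ 1.9 -0.6  1.3] open 1.17 j [-0.58  0.32  1.73 -0.01  1.09 -1.51]
```

View pics/s7c.png

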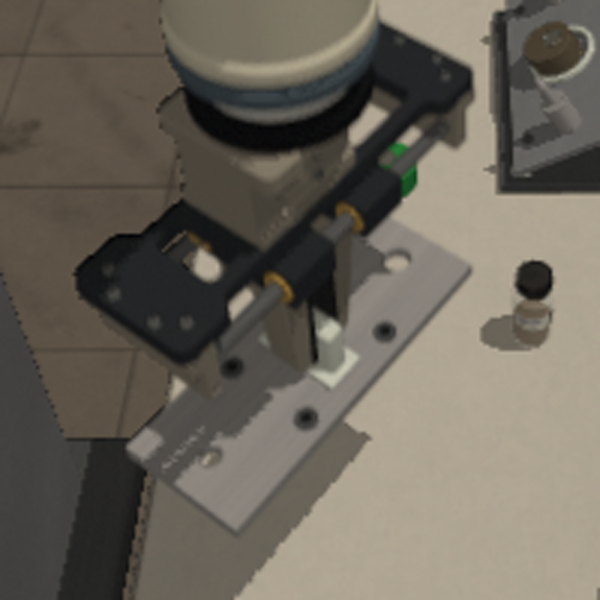

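```bash
python3 -m jog '[{"hand":0.6,"dp":[19,28,0],"spin":-0.1},{"hand":0.6,"dp":[19,28,0],"spin":-0.2},{"hand":0.6,"dp":[19,28,0],"spin":-0.3},{"hand":0.6,"dp":[19,28,0],"spin":-0.4},{"hand":0.6,"dp":[19,28,0],"spin":-0.5}]';python3 -c "
from h import *
plan(.5,.023,.2,90)"
```

```text
time: 8.33
position: [0.5004, -0.1108, 0.1909]
orientation: [-0.0, 0.064, 0.998, -0.003]
wrist_force: [0.9, 0.6, -3.2]
opening: 0.0119
t 8.33 dp [ 1.75 13.25 -1.  ] spin -0.128 jawaz 82.7 tilt 0.39 pos [ 0.5004 -0.1108  0.1909] F [ 0.9  0.6 -3.2] open 1.19 j [-0.22  0.2   1.9  -0.01  1.04 -1.65]
```

```bash
python3 -m jog '[{"hand":0.6,"dp":[0,13.3,0],"spin":-0.06},{"hand":0.6,"dp":[0,13.3,0],"spin":-0.128},{"hand":0.6,"dp":[0,13.3,0],"spin":-0.128},{"hand":0.6,"dp":[0,13.3,0],"spin":-0.128},{"hand":0.6,"dp":[0,13.3,0],"spin":-0.128}]';python3 -c "
from h import *
plan(.596,.0235,.13,90)"
```

```text
time: 8.75
position: [0.5171, 0.0239, 0.1894]
orientation: [-0.001, -0.002, 1.0, -0.003]
wrist_force: [0.3, -0.6, -2.9]
opening: 0.0115
t 8.75 dp [-7.9  -0.03  5.93] spin 0.004 jawaz 90.2 tilt 0.37 pos [0.5171 0.0239 0.1894] F [ 0.3 -0.6 -2.9] open 1.15 j [ 0.05  0.22  1.89 -0.01  1.04 -1.52]
```

```bash
python3 -m jog '[{"hand":0.6,"dp":[-4,0,2],"spin":0},{"hand":0.6,"dp":[-7.9,0,4],"spin":0},{"hand":0.6,"dp":[-7.9,0,5.9],"spin":0.004},{"hand":0.6,"dp":[-7.9,0,5.9],"spin":0.004},{"hand":0.6,"dp":[-7.9,0,5.9],"spin":0.004}]';python3 -c "
from h import *
p,d=grab('side','s8'); b=p[:,:,::-1]
cv2.imwrite('pics/s8c.png',cv2.resize(b[160:310,260:410],(600,600),interpolation=cv2.INTER_CUBIC))
plan(.596,.0235,.115,90)"
```

```text
time: 9.17
position: [0.5943, 0.0226, 0.1285]
orientation: [-0.003, 0.001, 1.0, -0.003]
wrist_force: [0.6, 0.2, -3.0]
opening: 0.0116
t 9.22 dp [-0.13  0.09  1.48] spin -0.001 jawaz 89.9 tilt 0.44 pos [0.5948 0.0227 0.1298] F [-0.   0.  -2.8] open 1.18 j [ 0.04  0.4   1.77 -0.01  0.97 -1.53]
```

View pics/s8c.png

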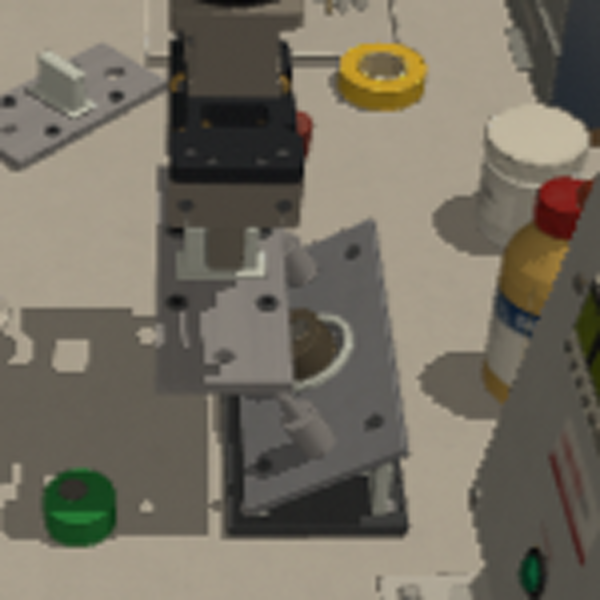

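```bash
python3 -m jog '[{"hand":0.6,"dp":[-0.1,0.1,0.8],"spin":0},{"hand":0.6,"dp":[-0.1,0.1,1.4],"spin":0},{"hand":0.6,"dp":[-0.1,0.1,1.8],"spin":0},{"hand":0.6,"dp":[-0.1,0.1,2.1],"spin":0},{"hand":0.6,"dp":[-0.1,0.1,2.1],"spin":0}]';python3 -c "
from h import *
p,d=grab('side','s9'); b=p[:,:,::-1]
cv2.imwrite('pics/s9c.png',cv2.resize(b[160:310,260:410],(600,600),interpolation=cv2.INTER_CUBIC))
plan(.596,.0235,.115,90)"
```

```text
time: 9.63
position: [0.5944, 0.0232, 0.1098]
orientation: [-0.003, 0.001, 1.0, -0.004]
wrist_force: [-6.2, -3.0, 9.5]
opening: 0.0116
t 9.68 dp [-0.14  0.03 -0.51] spin -0.001 jawaz 89.9 tilt 0.51 pos [0.5946 0.0232 0.1099] F [-7.  -3.5  9.5] open 1.17 j [ 0.04  0.43  1.78 -0.01  0.94 -1.52]
```

View pics/s9c.png

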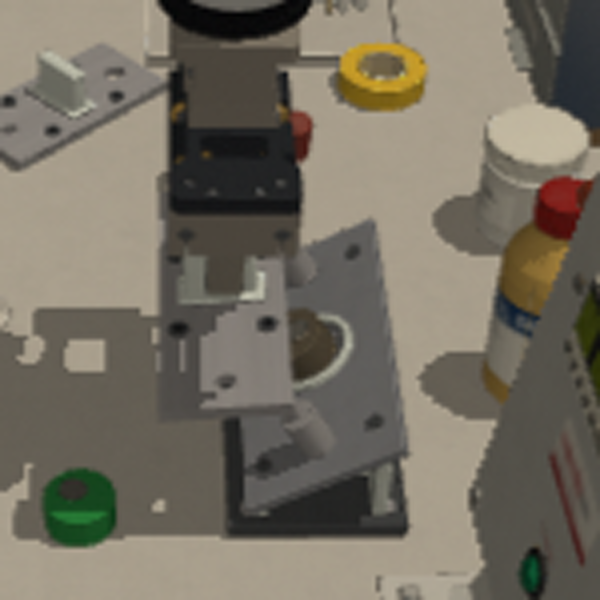

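```bash
python3 -m jog '[{"hand":0.6,"dp":[-0.1,0,0.3],"spin":0},{"hand":0.6,"dp":[-0.1,0,0.6],"spin":0},{"hand":0.6,"dp":[-0.1,0,0.8],"spin":0},{"hand":0.6,"dp":[-0.1,0,0.8],"spin":0}]';python3 -c "
from h import *
p,d=grab('side','s10'); b=p[:,:,::-1]
cv2.imwrite('pics/s10c.png',cv2.resize(b[160:310,260:410],(600,600),interpolation=cv2.INTER_CUBIC))
plan(.596,.0235,.1,90)"
```

```text
time: 10.02
position: [0.5933, 0.023, 0.1033]
orientation: [-0.004, 0.001, 1.0, -0.004]
wrist_force: [-12.7, -0.9, 15.7]
opening: 0.0118
t 10.07 dp [-0.28  0.05  0.33] spin -0.001 jawaz 89.9 tilt 0.65 pos [0.5933 0.023  0.1033] F [-12.5  -1.2  16.1] open 1.18 j [ 0.04  0.44  1.79 -0.01  0.93 -1.52]
```

View pics/s10c.png

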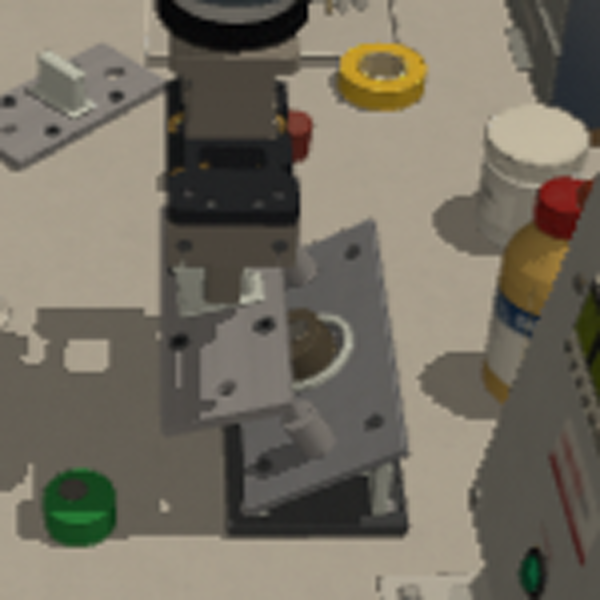

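Tilting well: the near edge of the plate now slopes. Measure the tilt from depth.

```bash
cat >> h.py <<'E'
def tilt(tag):
    "template plate top: world-plane fit from side depth, near tool"
    P,u,v=cloud('side',np.load(f'pics/{tag}.npy')); o=r.get_obs()['position']
    Q=P-o
    m=(abs(Q[:,0])<.05)&(Q[:,1]<-.03)&(Q[:,1]>-.1)&(Q[:,2]>-.045)&(Q[:,2]<.03)
    Q=Q[m]
    best=None;rng=np.random.default_rng(0)
    for _ in range(600):
        s=Q[rng.choice(len(Q),3,False)]
        n=np.cross(s[1]-s[0],s[2]-s[0]); L=np.linalg.norm(n)
        if L<2e-4: continue
        n/=L; n*=np.sign(n[2])
        if n[2]<.6: continue
        k=abs((Q-s[0])@n)<.0012
        if best is None or k.sum()>best.sum(): best=k
    G=Q[best]; c=G.mean(0); n=np.linalg.svd(G-c)[2][2]; n*=np.sign(n[2])
    print('n',n.round(3),'pitch',np.degrees(np.arctan2(-n[0],n[2])).round(2),'roll(y)',np.degrees(np.arcsin(n[1])).round(2),'N',len(G),'plane dist below tcp',(-(c@n)).round(4),'y range',np.percentile(G[:,1]+o[1],[1,99]).round(4))
    return n,c+o,G+o
E
python3 - <<'E'
from h import *
for t in('s10',): tilt(t)
E
```

```text
n [-0.263 -0.019  0.965] pitch 15.25 roll(y) -1.08 N 464 plane dist below tcp 0.0061 y range [-0.0682 -0.0075]
```

```bash
python3 -m jog '[{"hand":0.6,"dp":[-0.1,0,0.3],"spin":0},{"hand":0.6,"dp":[-0.1,0,0.6],"spin":0},{"hand":0.6,"dp":[-0.1,0,0.9],"spin":0},{"hand":0.6,"dp":[-0.1,0,0.9],"spin":0}]';python3 -c "
from h import *
p,d=grab('side','s11'); b=p[:,:,::-1]
cv2.imwrite('pics/s11c.png',cv2.resize(b[160:310,260:410],(600,600),interpolation=cv2.INTER_CUBIC))
tilt('s11')
plan(.596,.0235,.1,90)"
```

```text
time: 10.4
position: [0.5918, 0.023, 0.0953]
orientation: [-0.006, 0.001, 1.0, -0.004]
wrist_force: [-11.3, -0.1, 13.6]
opening: 0.0118
n [-0.476 -0.012  0.879] pitch 28.45 roll(y) -0.68 N 460 plane dist below tcp 0.0046 y range [-0.0681 -0.0085]
t 10.45 dp [-0.42  0.05 -0.47] spin -0.001 jawaz 89.9 tilt 0.82 pos [0.5918 0.023  0.0953] F [-11.4  -0.9  12.6] open 1.13 j [ 0.04  0.45  1.79 -0.01  0.92 -1.52]
```

View pics/s11c.png

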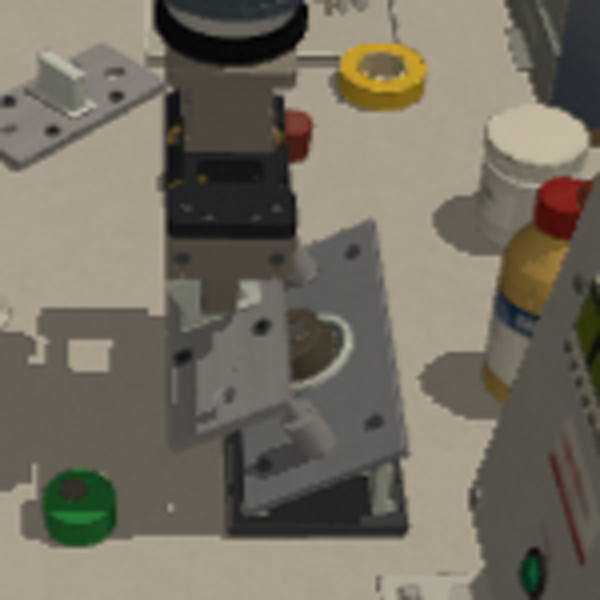

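```bash
python3 -m jog '[{"hand":0.6,"dp":[0,0,0.2],"spin":0},{"hand":0.6,"dp":[0,0,0.2],"spin":0},{"hand":0.6,"dp":[0,0,-1.5],"spin":0},{"hand":0.6,"dp":[0,0,-4],"spin":0},{"hand":0.6,"dp":[0,0,-4],"spin":0}]';python3 -c "
from h import *
p,d=grab('side','s12'); b=p[:,:,::-1]
cv2.imwrite('pics/s12c.png',cv2.resize(b[150:270,270:390],(600,600),interpolation=cv2.INTER_CUBIC))
tilt('s12')
plan(.596,.0235,.1,90)"
```

```text
time: 10.87
position: [0.5947, 0.0234, 0.1394]
orientation: [-0.003, 0.0, 1.0, -0.003]
wrist_force: [1.5, -1.5, -2.1]
opening: 0.0118
n [-0.48  -0.004  0.877] pitch 28.68 roll(y) -0.22 N 496 plane dist below tcp 0.0035 y range [-0.0687 -0.0073]
t 10.92 dp [-0.23  0.04  3.76] spin -0.001 jawaz 89.9 tilt 0.58 pos [0.594  0.0234 0.1376] F [ 0.4 -0.7 -3.4] open 1.16 j [ 0.04  0.39  1.76 -0.01  0.99 -1.52]
```

View pics/s12c.png

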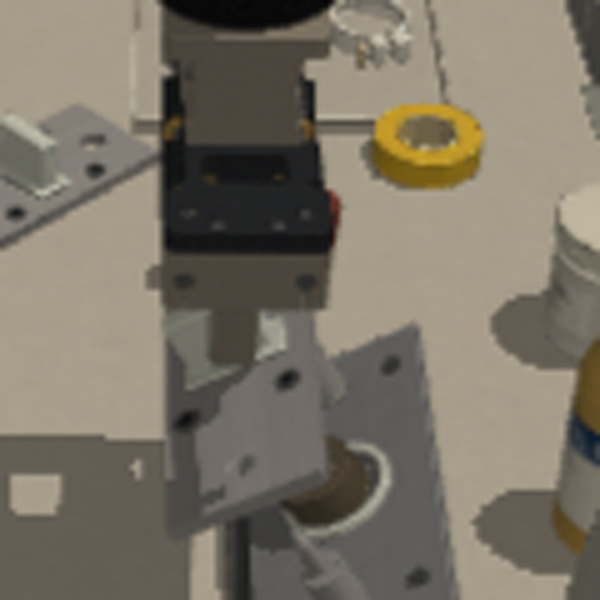

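```bash
cat >> h.py <<'E'
def onplane(u,v,n,c):
    k=r.calibration('side'); R=np.array(k['R']);t=np.array(k['t']); o=-R.T@t
    w=R.T@np.array([(u-k['cx'])/k['fx'],(v-k['cy'])/k['fy'],1.]); return o+w*((c-o)@n)/(w@n)
E
python3 - <<'E'
from h import *
n,c,G=tilt('s12'); X=onplane(319.0,242.2,n,c); o=r.get_obs()['position']
print('hole top',X.round(4),'rel tcp',(X-o).round(4))
Q=jig(X-n*.008); print('underside hole in jig',Q.round(4))
# pin tips from clear view s5
b=cv2.imread('pics/s5.png')
cv2.imwrite('pics/s5p.png',cv2.resize(b[210:280,318:353],(300,600),interpolation=cv2.INTER_CUBIC))
for y in(.07,-.07):
  for z in (.027,.052): print(y,z,np.round(proj('side',JO+JR@[0,y,z]),1))
E
```

```text
n [-0.48  -0.004  0.877] pitch 28.68 roll(y) -0.22 N 496 plane dist below tcp 0.0035 y range [-0.0687 -0.0073]
hole top [ 0.5989 -0.0467  0.136 ] rel tcp [ 0.0049 -0.0701 -0.0016]
underside hole in jig [ 0.0012 -0.0697  0.0905]
0.07 0.027 [331.2 221.1]
0.07 0.052 [326.2 214. ]
-0.07 0.027 [334.5 263.7]
-0.07 0.052 [329.  256.5]
```

View pics/s5p.png

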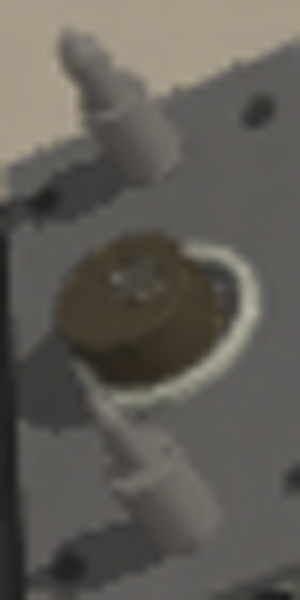

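```bash
python3 -c "
from h import *
plan(.6102,.0233,.1071,90)"
```

```text
t 10.92 dp [-1.64  0.02  3.04] spin -0.001 jawaz 89.9 tilt 0.58 pos [0.594  0.0234 0.1376] F [ 0.4 -0.7 -3.4] open 1.16 j [ 0.04  0.39  1.76 -0.01  0.99 -1.52]
```

```bash
python3 -m jog '[{"hand":0.6,"dp":[-0.5,0,1],"spin":0},{"hand":0.6,"dp":[-1.1,0,2],"spin":0},{"hand":0.6,"dp":[-1.6,0,2.8],"spin":0},{"hand":0.6,"dp":[-1.65,0,3.0],"spin":0}]';python3 -c "
from h import *
p,d=grab('side','s13'); b=p[:,:,::-1]
cv2.imwrite('pics/s13c.png',cv2.resize(b[170:290,280:400],(600,600),interpolation=cv2.INTER_CUBIC))
n,c,G=tilt('s13')
plan(.6102,.0233,.1071,90)"
```

```text
time: 11.25
position: [0.6101, 0.0231, 0.1046]
orientation: [-0.005, 0.001, 1.0, -0.003]
wrist_force: [-1.9, -0.9, 5.3]
opening: 0.0117
n [-0.48   0.009  0.877] pitch 28.71 roll(y) 0.51 N 441 plane dist below tcp 0.0059 y range [-0.0679 -0.0083]
t 11.3 dp [-0.02  0.01 -0.21] spin -0.001 jawaz 89.9 tilt 0.7 pos [0.61   0.0231 0.105 ] F [ 0.6 -0.7 -2.6] open 1.17 j [ 0.04  0.46  1.75 -0.01  0.95 -1.53]
```

View pics/s13c.png

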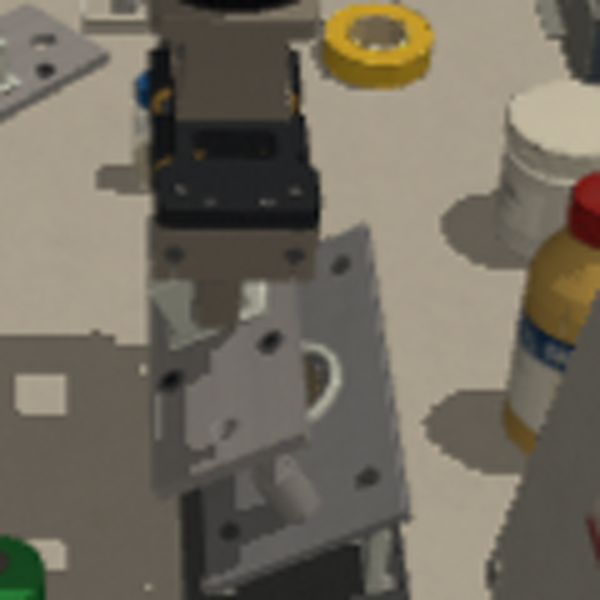

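```bash
python3 - <<'E'
from h import *
n,c,G=tilt('s13'); X=onplane(325.2,255.2,n,c)
print(jig(X-n*.008).round(4), jig(X).round(4), (X-r.get_obs()['position']).round(4))
b=cv2.imread('pics/s13.png')
cv2.imwrite('pics/s13d.png',cv2.resize(b[235:275,305:345],(600,600),interpolation=cv2.INTER_CUBIC))
print(np.round(proj('side',JO+JR@[0,-.07,.052]),1))
E
```

```text
n [-0.48   0.009  0.877] pitch 28.71 roll(y) 0.51 N 441 plane dist below tcp 0.0059 y range [-0.0679 -0.0083]
[-0.0046 -0.0717  0.0529] [-0.0044 -0.0716  0.0609] [ 0.0027 -0.0717 -0.0045]
[329.  256.5]
```

View pics/s13d.png

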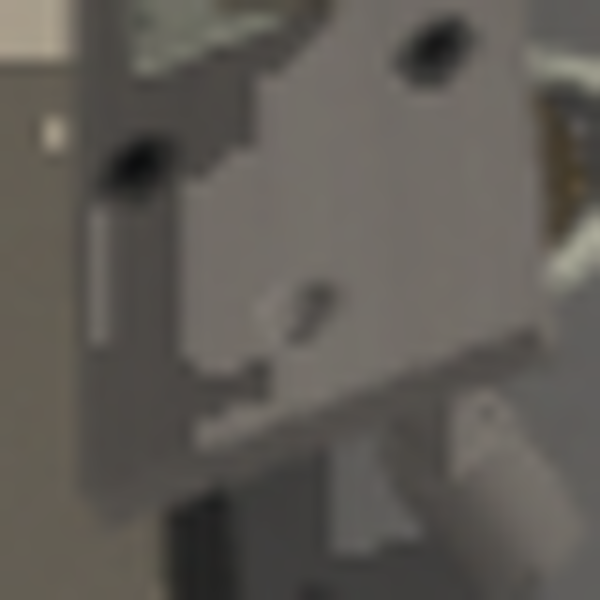

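```bash
python3 - <<'E'
from h import *
X=np.array([.5989,-.0467,.136])+[.016,-.0003,-.0326]
print(np.round(proj('side',X),1), jig(X))
# plate corner/edges: robust compare of cloud: plane in jig frame for both
for t,o in(('s12',[.594,.0234,.1376]),('s13',[.61,.0231,.105])):
    P,u,v=cloud('side',np.load(f'pics/{t}.npy')); Q=(P-o)@JR
    m=(Q[:,1]<-.045)&(Q[:,1]>-.12)&(abs(Q[:,0])<.06)&(abs(Q[:,2]+.006)<.006)
    Q=Q[m]; print(t,len(Q),planefit(Q), np.percentile(Q,[1,50,99],axis=0).round(4).tolist())
E
```

```text
[326.3 253.7] [-0.00109942 -0.07        0.06229576]
s12 584 (array([-0.02054346,  0.00011036, -0.00385322]), np.float64(0.0009031547434784524), 467, array([ 0.00033135, -0.06923733])) [[-0.034, -0.0924, -0.011], [0.001, -0.0723, -0.0041], [0.0348, -0.0458, -0.0017]]
s13 549 (array([-0.02301218, -0.00469798, -0.00579469]), np.float64(0.0010448953366902223), 453, array([-0.00159689, -0.0695738 ])) [[-0.0361, -0.0917, -0.0114], [-0.0015, -0.0724, -0.0056], [0.033, -0.046, -0.0028]]
```

```bash
python3 -m jog '[{"hand":0.6,"dp":[-0.2,0.1,-0.6],"spin":0},{"hand":0.6,"dp":[-0.2,0.1,-0.6],"spin":0},{"hand":0.6,"dp":[-0.2,0.1,-0.6],"spin":0},{"hand":0.6,"dp":[-0.2,0.1,-0.6],"spin":0}]';python3 -c "
from h import *
o=r.get_obs()['position'];print(o)
p,d=grab('side','s14'); b=p[:,:,::-1]
cv2.imwrite('pics/s14d.png',cv2.resize(b[235:275,305:345],(600,600),interpolation=cv2.INTER_CUBIC))
p,d=grab('top','t14'); b=p[:,:,::-1]
cv2.imwrite('pics/t14d.png',cv2.resize(b[200:260,280:360],(800,600),interpolation=cv2.INTER_CUBIC))
print(r.get_obs()['position'])
P,u,v=cloud('side',d0:=np.load('pics/s14.npy')); Q=(P-o)@JR
m=(Q[:,1]<-.045)&(Q[:,1]>-.12)&(abs(Q[:,0])<.06)&(abs(Q[:,2]+.006)<.006)
Q=Q[m]; print(planefit(Q), np.percentile(Q,[1,50,99],axis=0).round(4).tolist(), jig(o))
"
```

```text
time: 11.63
position: [0.612, 0.0242, 0.1112]
orientation: [-0.005, 0.0, 1.0, -0.003]
wrist_force: [-0.1, -0.1, -3.9]
opening: 0.0118
[0.61203481 0.02418022 0.11117404]
[0.61190198 0.02415537 0.1111355 ]
(array([-0.02117863,  0.0083692 , -0.00457113]), np.float64(0.0009300947463887119), 458, array([-0.00176667, -0.06926203])) [[-0.036, -0.0921, -0.0115], [-0.0011, -0.0716, -0.0053], [0.0331, -0.0457, -0.0028]] [0.00030627 0.00118022 0.07046087]
```

View pics/s14d.png

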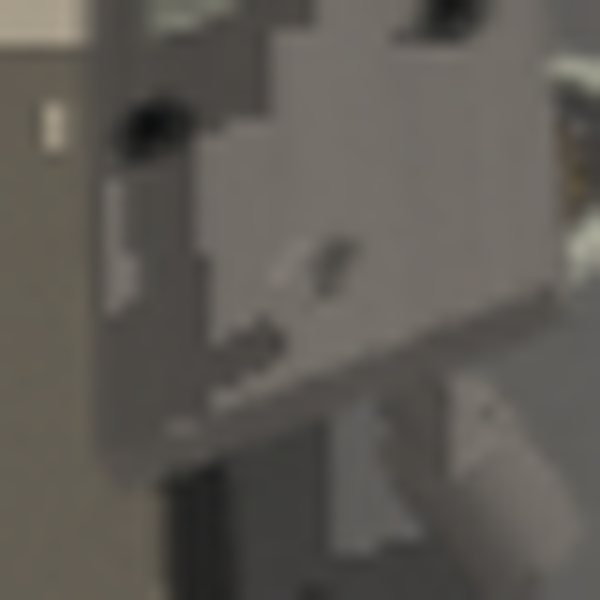

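View pics/t14d.png

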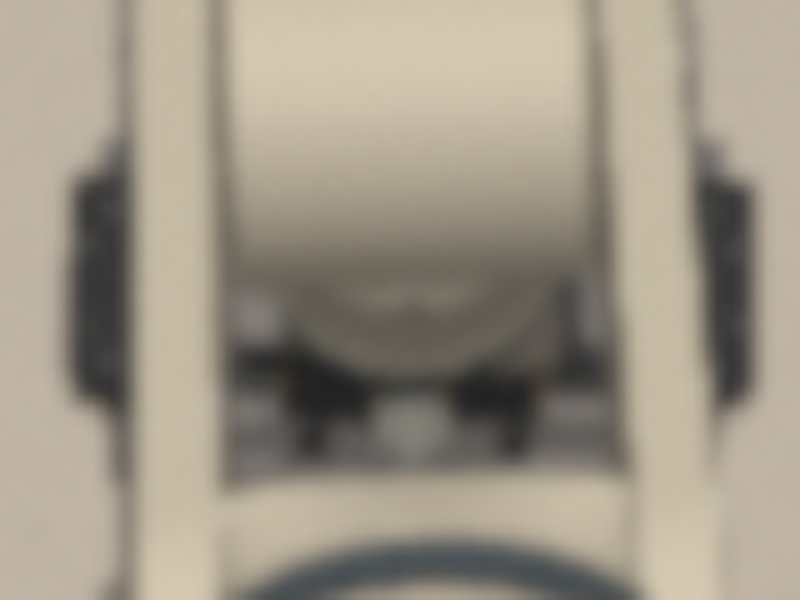

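```bash
python3 - <<'E'
from h import *
n,c,G=tilt('s14')
for p in((325.4,252.4),(326.2,252.2)):
    X=onplane(*p,n,c); print(jig(X-n*.008).round(4))
E
```

```text
n [-0.482  0.001  0.876] pitch 28.79 roll(y) 0.08 N 464 plane dist below tcp 0.0051 y range [-0.0676 -0.0071]
[-0.0016 -0.0689  0.0575]
[ 0.0003 -0.0692  0.0575]
```

```bash
python3 -m jog '[{"hand":0.6,"dp":[-0.25,0,0.3],"spin":0},{"hand":0.6,"dp":[-0.5,0,0.7],"spin":0},{"hand":0.6,"dp":[-0.7,0,1.0],"spin":0},{"hand":0.6,"dp":[-0.7,0,1.0],"spin":0},{"hand":0.6,"dp":[-0.7,0,1.0],"spin":0}]';python3 -c "
from h import *
p,d=grab('side','s15'); b=p[:,:,::-1]
cv2.imwrite('pics/s15d.png',cv2.resize(b[235:275,305:345],(600,600),interpolation=cv2.INTER_CUBIC))
n,c,G=tilt('s15'); plan(.6,.024,.1); print(jig(r.get_obs()['position']))
"
```

```text
time: 12.15
position: [0.6187, 0.024, 0.1006]
orientation: [-0.005, 0.001, 1.0, -0.003]
wrist_force: [0.0, -1.2, -3.3]
opening: 0.0115
n [-0.484 -0.002  0.875] pitch 28.95 roll(y) -0.12 N 452 plane dist below tcp 0.0054 y range [-0.0675 -0.007 ]
t 12.2 dp [ 1.87 -0.01  0.1 ] spin -0.001 jawaz 89.9 tilt 0.72 pos [0.6187 0.0241 0.1008] F [-0.3 -0.4 -3.2] open 1.2 j [ 0.04  0.47  1.73 -0.01  0.95 -1.52]
[0.0009162  0.00109071 0.05814066]
```

View pics/s15d.png

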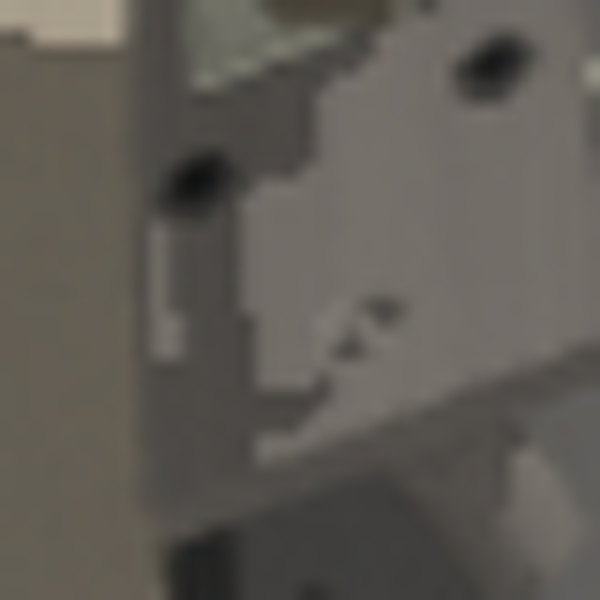

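```bash
python3 -m jog '[{"hand":0.6,"dp":[-0.2,0,0.35],"spin":0},{"hand":0.6,"dp":[-0.4,0,0.7],"spin":0},{"hand":0.6,"dp":[-0.4,0,0.7],"spin":0},{"hand":0.6,"dp":[-0.4,0,0.7],"spin":0}]';python3 -c "
from h import *
p,d=grab('side','s16'); b=p[:,:,::-1]
cv2.imwrite('pics/s16d.png',cv2.resize(b[225:285,295:355],(600,600),interpolation=cv2.INTER_CUBIC))
n,c,G=tilt('s16'); plan(.6,.024,.1); print(jig(r.get_obs()['position']))
"
```

```text
time: 12.53
position: [0.6225, 0.024, 0.0934]
orientation: [-0.006, 0.001, 1.0, -0.003]
wrist_force: [-0.3, 0.4, -2.8]
opening: 0.0118
n [-0.475  0.003  0.88 ] pitch 28.37 roll(y) 0.17 N 431 plane dist below tcp 0.0056 y range [-0.0673 -0.0065]
t 12.58 dp [ 2.27 -0.01 -0.62] spin -0.001 jawaz 89.9 tilt 0.73 pos [0.6226 0.024  0.0936] F [ 0.5  0.2 -3.3] open 1.19 j [ 0.04  0.49  1.73 -0.01  0.94 -1.52]
[0.00064551 0.00101105 0.04994763]
```

View pics/s16d.png

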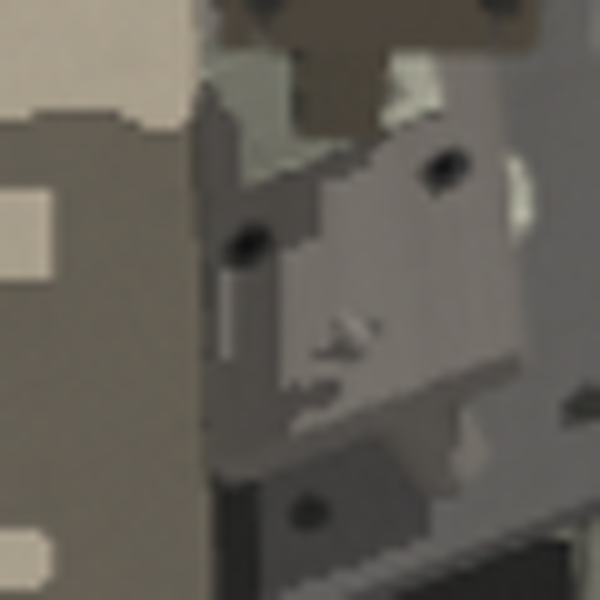

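```bash
python3 -m jog '[{"hand":0.6,"dp":[-0.2,0,0.3],"spin":0},{"hand":0.6,"dp":[-0.35,0,0.6],"spin":0},{"hand":0.6,"dp":[-0.45,0,0.8],"spin":0},{"hand":0.6,"dp":[-0.45,0,0.8],"spin":0},{"hand":0.6,"dp":[-0.45,0,0.8],"spin":0}]';python3 -c "
from h import *
p,d=grab('side','s17'); b=p[:,:,::-1]
cv2.imwrite('pics/s17d.png',cv2.resize(b[225:285,295:355],(600,600),interpolation=cv2.INTER_CUBIC))
n,c,G=tilt('s17'); plan(.6,.024,.1); print(jig(r.get_obs()['position']))
"
```

```text
time: 13.0
position: [0.6268, 0.0238, 0.0865]
orientation: [-0.006, 0.001, 1.0, -0.003]
wrist_force: [-4.8, -1.2, 8.1]
opening: 0.0122
n [-0.484  0.01   0.875] pitch 28.93 roll(y) 0.57 N 433 plane dist below tcp 0.006 y range [-0.0669 -0.007 ]
t 13.05 dp [ 2.7   0.   -1.32] spin -0.001 jawaz 89.9 tilt 0.76 pos [0.6268 0.0239 0.0865] F [-5.6 -0.9  8.8] open 1.2 j [ 0.04  0.5   1.72 -0.01  0.93 -1.53]
[0.00075719 0.00087164 0.04168975]
```

View pics/s17d.png

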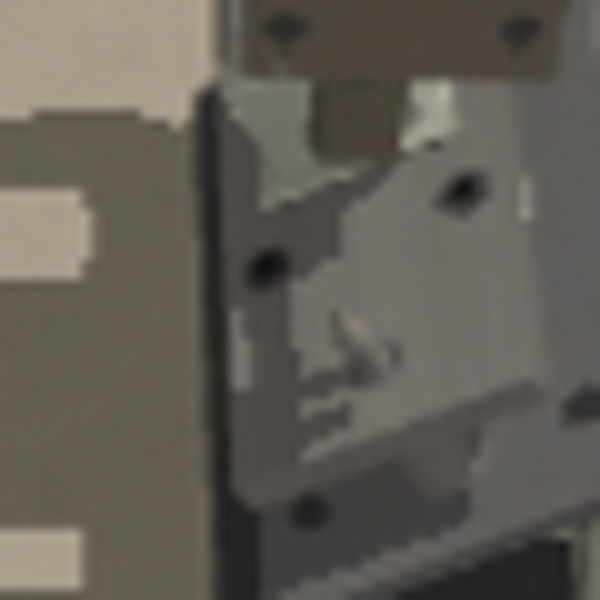

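```bash
python3 -m jog '[{"hand":0.6,"dp":[-0.1,0,0.2],"spin":0},{"hand":0.6,"dp":[-0.1,0,0.2],"spin":0},{"hand":3,"dp":[0,0,0],"spin":0},{"hand":3,"dp":[0,0,0],"spin":0},{"hand":3,"dp":[0,0,0],"spin":0}]';python3 -c "
from h import *
p,d=grab('side','s18'); b=p[:,:,::-1]
cv2.imwrite('pics/s18d.png',cv2.resize(b[225:285,295:355],(600,600),interpolation=cv2.INTER_CUBIC))
n,c,G=tilt('s18'); plan(.6,.024,.1)
"
```

```text
time: 13.47
position: [0.6273, 0.0239, 0.0868]
orientation: [-0.005, 0.001, 1.0, -0.003]
wrist_force: [0.5, 0.0, 0.1]
opening: 0.0292
n [-0.497  0.007  0.868] pitch 29.78 roll(y) 0.38 N 429 plane dist below tcp 0.0058 y range [-0.0668 -0.0064]
t 13.52 dp [ 2.73 -0.   -1.32] spin -0.001 jawaz 89.9 tilt 0.72 pos [0.6272 0.0239 0.0865] F [-0.3  0.3 -0. ] open 2.97 j [ 0.04  0.5   1.72 -0.01  0.93 -1.53]
```

View pics/s18d.png

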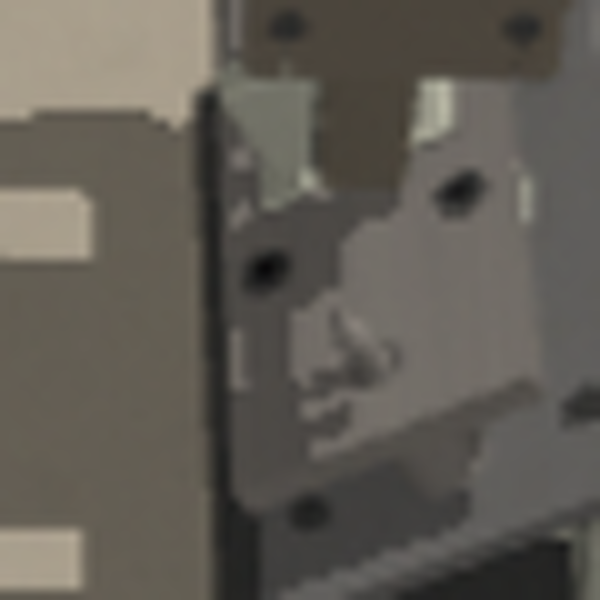

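```bash
python3 -m jog '[{"hand":3,"dp":[0,0,-1],"spin":0},{"hand":3,"dp":[0,0,-4],"spin":0},{"hand":3,"dp":[0,0,-8],"spin":0},{"hand":3,"dp":[0,0,-12],"spin":0},{"hand":3,"dp":[0,0,-14],"spin":0}]'; python3 -m jog '[{"hand":3,"dp":[4,0,0],"spin":0},{"hand":3,"dp":[8,2,0],"spin":0},{"hand":3,"dp":[12,5,0],"spin":0},{"hand":3,"dp":[16,9,0],"spin":0},{"hand":3,"dp":[18,13,0],"spin":0}]'; python3 -m jog '[{"hand":3,"dp":[4,2,0],"spin":0},{"hand":3,"dp":[6,6,0],"spin":0},{"hand":3,"dp":[7,10,0],"spin":0},{"hand":3,"dp":[8,14,0],"spin":0},{"hand":3,"dp":[8,18,0],"spin":0}]';python3 -c "
from h import *
p,d=grab('side','s19'); b=p[:,:,::-1]
cv2.imwrite('pics/s19d.png',cv2.resize(b[200:300,290:390],(600,600),interpolation=cv2.INTER_CUBIC))
p,d2=grab('top','t19'); b=p[:,:,::-1]
cv2.imwrite('pics/t19d.png',cv2.resize(b[200:260,280:360],(800,600),interpolation=cv2.INTER_CUBIC))
P,u,v=cloud('side',np.load('pics/s19.npy')); Q=jig(P)
m=(abs(Q[:,2]-.035)<.006)&(abs(Q[:,0])<.05)&(abs(Q[:,1])<.11)
print(planefit(Q[m]), np.percentile(Q[m],[1,99],axis=0).round(4)); plan(.6,.02,.2)
"
```

```text
time: 13.93
position: [0.6306, 0.025, 0.232]
orientation: [-0.002, 0.001, 1.0, -0.003]
wrist_force: [0.8, -0.2, 1.1]
opening: 0.03
time: 14.35
position: [0.4641, 0.1316, 0.2327]
orientation: [-0.002, 0.001, 1.0, -0.003]
wrist_force: [1.2, 0.9, -0.0]
opening: 0.03
time: 14.77
position: [0.3829, 0.3091, 0.233]
orientation: [-0.002, 0.001, 1.0, -0.003]
wrist_force: [1.5, 0.4, 0.6]
opening: 0.0298
(array([-0.00124307,  0.00330327,  0.03633755]), np.float64(0.0010057767060026822), 1180, array([ 0.00036128, -0.01265637])) [[-0.0361 -0.0907  0.0299]
 [ 0.0335  0.0889  0.0405]]
t 14.87 dp [-21.53 -29.3    3.33] spin 0.001 jawaz 90.1 tilt 0.29 pos [0.3844 0.3128 0.2329] F [1.  0.7 0. ] open 2.99 j [ 0.68  0.13  1.88 -0.    1.13 -0.89]
```

View pics/s19d.png

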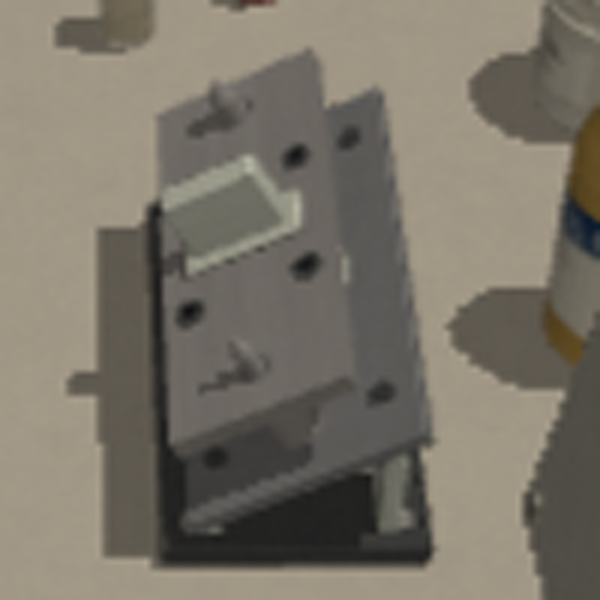

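View pics/t19d.png

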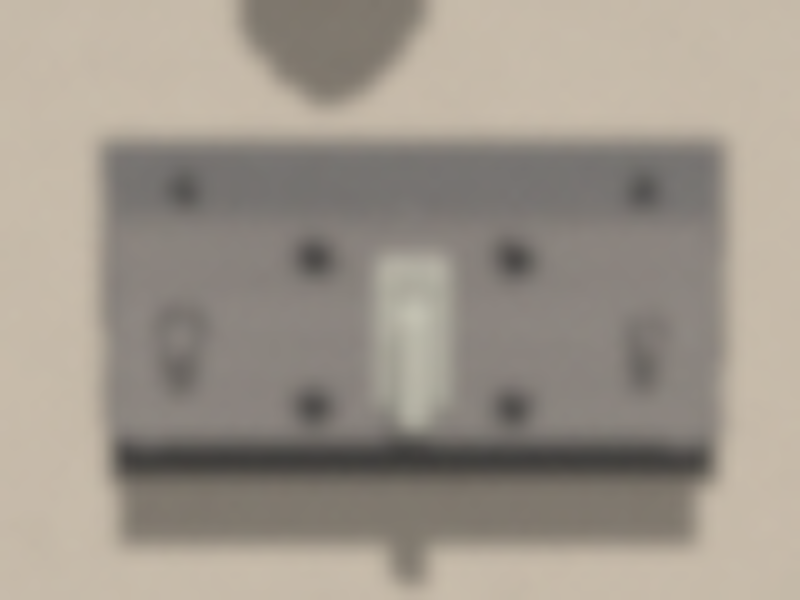

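View pics/s19.png

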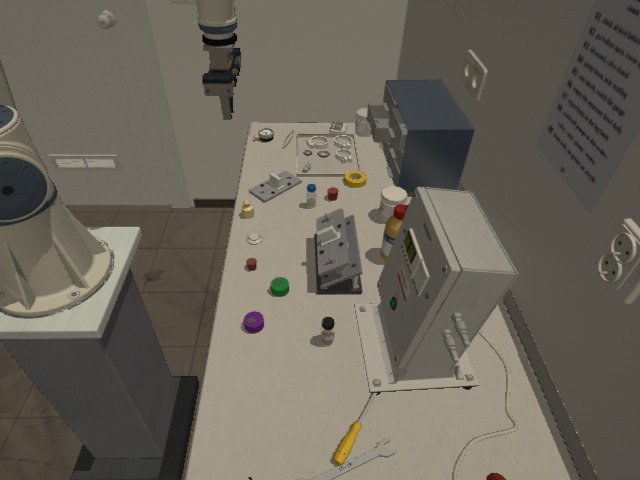

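```bash
python3 -m jog '[{"hand":3,"dp":[0,0,0],"spin":0},{"hand":3,"dp":[0,0,0],"spin":0},{"hand":3,"dp":[0,0,0],"spin":0}]'; python3 -c "
from h import *
print(r.sign_off())"
```

```text
time: 15.12
position: [0.3846, 0.312, 0.233]
orientation: [-0.002, -0.0, 1.0, -0.002]
wrist_force: [0.6, 0.5, -0.7]
opening: 0.03
the job is handed in; nothing more can be done
None
```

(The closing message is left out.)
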